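# Load a steel slug into the feed chute and seat it on the sprung stop

## Task

Load the dark square steel bar offcut into the small feed chute: lay it lengthwise in the yellow loading bay at the chute's high end and let go, then push it down the slope and in under the green cover until it meets the sprung stop hidden inside. Press it home with about 10 newtons for about a second, never putting more than 18 newtons on the stop, then back off and leave it resting against the stop. Leave the other loose things on the bench alone.

Things in the scene. Friction and masses are not known exactly. Their poses are not given: they have to be found in the camera images.
- steel_center (a point): Centre of the steel bar offcut: dark grey square bar, 18 x 90 x 18 mm, 0.15 to 0.3 kg, lying on the bench at the start. The point is at the middle of the bar, 9 mm above its underside. Its y axis runs along the 90 mm length, z is up out of the bar. Grasp it across the 18 mm width.
- steel_stock: The same steel bar; origin at the centre of its underside, axes as above.
- lane (a point): The chute's sloped lane. Point: centre line of its silver floor (50 mm wide) at the HIGH end, 74 mm above the bench. x points down the slope along the lane (11.5 degrees below level), y across, z square off the floor. Floor: x = 0 to 260 mm. Friction holds the bar on it: it does not slide alone and takes 1 to 3 N to push. Push its tail 8 to 18 mm off the floor, above the lips.
- bay (a point): Centre of the yellow loading bay, on the lane's floor at lane x = 75 mm; axes as the lane's. The bay is 130 mm long. Low side lips (7 mm high) leave a groove 22 mm wide at the floor, 33 mm at the lip tops. They stand at lane x = 8 to 50 and 100 to 175 mm; in the gap between, fingers that hold the bar can reach down to the floor level.
- mouth (a point): Middle of the entry under the green cover at the low end, on the floor at lane x = 175 mm; axes as the lane's. The opening is 24 mm wide and 30 mm high; outside, the cover is 36 mm wide and 36 mm high, and runs to lane x = 265 mm. The bar's front goes 20 to 60 mm in; its tail stays outside. Chute and cover are fixed to the bench on a dark base 300 x 80 mm.
- stop_unit: The stop unit under the cover. Point: its back plate, on the floor at lane x = 258 mm; axes as the lane's. Before it a brass shoe, sprung along the lane, stops the bar. A screw has set the free shoe's face anywhere from lane x = 195 to 225 mm: unmeasured and hidden, find it by feel. It gives 1 mm per 4.5 N (12 mm at most), well damped, and pushes the bar a mm or two back when let go.
- alu_stock: Bystander: bright aluminium square bar 16 x 110 x 16 mm, loose; origin under its centre, y along it.
- brass_stock: Bystander: brass hexagon bar 16 x 105 x 18 mm, loose; origin under its centre, y along it.
- tape_measure: Bystander: yellow tape measure 31 x 76 x 58 mm, loose; origin under its centre.
- chuck_key: Bystander: small steel T-shaped chuck key 54 x 76 x 11 mm, loose; origin under its centre.

How it is judged:
On the way, in this order (a step that is already met when the one before it is completed fails the run):
1. the steel bar lies lengthwise in the loading bay, on the chute floor, let go (x of steel_center in the frame of lane between 0.045 and 0.11 m and y of steel_center in the frame of lane between -0.005 and 0.005 m and z of steel_center in the frame of lane between 0.004 and 0.0135 m and angle between the y axis of steel_stock and the x axis of lane, either way round below 0.1 rad and contact force between the fingers and steel_stock below 0.2 N), for 0.2 s.
2. the steel bar, in the lane, is pressed against the stop with more than 5 N (y of steel_center in the frame of lane between -0.005 and 0.005 m and z of steel_center in the frame of lane between 0.004 and 0.0135 m and angle between the y axis of steel_stock and the x axis of lane, either way round below 0.1 rad and contact force between steel_stock and stop_unit above 5 N), for 0.3 s.
At the end, for the whole second after the job is handed in: The steel bar lies at rest and released on the chute floor, within 5 mm of the lane's centre line and 0.1 rad of its direction, its front under the cover and touching the stop shoe (more than 0.1 N between them) (y of steel_center in the frame of lane between -0.005 and 0.005 m and z of steel_center in the frame of lane between 0.004 and 0.0135 m and angle between the y axis of steel_stock and the x axis of lane, either way round below 0.1 rad and x of steel_center in the frame of lane between 0.14 and 0.195 m and contact force between steel_stock and stop_unit above 0.1 N and linear speed of steel_stock below 0.01 m/s and contact force between the fingers and steel_stock below 0.1 N).
It fails at once if more than 18 N between the steel bar and the stop (contact force between steel_stock and stop_unit above 18 N).
It fails at once if the aluminium bar is moved more than 20 mm (distance of alu_stock from where it was at the start of the episode above 0.02 m).
It fails at once if the brass bar is moved more than 20 mm (distance of brass_stock from where it was at the start of the episode above 0.02 m).
It fails at once if the tape measure is moved more than 20 mm (distance of tape_measure from where it was at the start of the episode above 0.02 m).
It fails at once if the chuck key is moved more than 20 mm (distance of chuck_key from where it was at the start of the episode above 0.02 m).
It also fails if it takes over 58 s, if anything falls off the work surface, if the arm or the gripper's body presses on something with over 40 N, if the wrist force passes 120 N, or if a joint passes its speed limit or range.

## Robot

A 6-joint arm with a two-finger parallel gripper is mounted at the origin on a cart in front of the work surface, level with it; the furniture and walls round the work are solid. World frame = base frame: x ahead of the robot, y to its left, z up, the work surface at z = 0. Lengths are in m, angles in rad, forces in N, time in s.
With the tool pointing down it reaches from about 0.375 to 0.975 m from the base axis. Payload 3.8 kg.
Tool frame: the origin (TCP) lies on the front face of the gripper's body, between the roots of the fingers; the fingertips stand manip.finger_overhang ahead of it and the grasp point (between the pads) lies 54 mm ahead of it (manip.finger_overhang is the distance from the TCP to the fingertips, in m); x points along the fingers, y is the direction in which the jaws open and shut, and the axes are right-handed (so a half turn about x gives the same grasp; the last joint's range is limited). The gripper opens to 85 mm and grips with 20 to 120 N. Pads are 22 mm wide; open, the fingers measure 114 mm over their backs; the gripper's body (76 mm by 85 mm) begins 54 mm behind the grasp point. The pads swing forward as they close: fully open they stand 13 mm farther back than shut.
Start: joints at [-1.205, 0.264, 1.604, -0, 1.274, -0.037], TCP at [0.265, -0.621, 0.304] pointing down, gripper open.
Joint ranges: [-2.63, 2.63], [-0.94, 2.18], [0.31, 2.57], [-1.31, 4.45], [0, 2.66], [-2.55, 2.55]. Speed limits (rad/s): [2.57, 2.57, 3.14, 3.14, 3.14, 3.14].

## Interface

Orientations are given as a rotation vector (axis times angle).
In Python, from plant import sense, viewer, manip gives the robot as it stands.
- The arm moves only by the tool drive_tool, never from a script. Its argument "deltas" is a list of rows, each a list of 7 numbers: the shift along the world's x, y, z in units of 30 mm (1.0 is 30 mm), then the turn, a rotation vector about the world's x, y, z in units of 6 degrees (1.0 is 6 degrees), then the opening, from -1 (shut) to 1 (fully open). In form: [[x, y, z, rx, ry, rz, jaw], ...]. A call has 1 to 20 rows; each row is the pose to reach, as a shift and turn from the pose commanded when the call began; what a row does not reach only later rows make up. A row lasts 1/12 s, in which the tool goes at most 41.7 mm and 7.16 degrees, less where a joint would pass 70% of its speed; a pose out of reach is approached as far as the arm can. A call with a gripper value outside its range is refused whole. The fingers move at their own pace and stop on an object; "newtons" is the grip in N (left out, the last holds). Time passes only in rows, so rows that repeat a pose let the fingers close. It gives the time, the measured TCP pose, the force and the opening at its end, in the units of the state.
- sense(): the state, without advancing time (a new reading comes with each control period).
- viewer.capture(name): name is "side" or "top" or "wrist"; returns the picture (480x640x3 uint8, blue, green, red); there is no depth.
- viewer.camera_params(name): a dict with "fx", "fy", "cx", "cy" (pixels), "rvec" (rotation vector, rad) and "tvec" (3), from world to camera coordinates, as OpenCV has them. Camera axes: x right, y down, z forward; pixel columns grow to the right and rows downward; lengths in m; the calibration is good to about 2 mm. A picture is of the moment at which its call begins: read the wrist's pose just before it. camera_params takes no time and is no camera call; for the wrist camera it gives the pose at the moment of the call.
- manip.sign_off(): hands the job in, once; it reports no verdict.
The state is a dict: "t": time; "q": joint angles; "joint_velocities": joint speeds; "joint_efforts": joint torques, N m; "ee_pos": TCP position; "tcp_rot": TCP orientation; "ft_force": force on the tool from outside, world axes, zero at the start; "ft_torque": the same for the moment, N m; "opening": opening from 0.0 (shut) to 1.0 (fully open).
Only numpy, scipy, OpenCV 4.12 (cv2) and the standard library are available. Lean on these libraries where they do the work, as an engineer would, in place of code of your own. Each camera call takes 0.05 s, during which the arm holds its last target.

## Working session

There is one attempt and no reset: what is moved stays moved. The work goes in short steps, Python scripts to look and compute and a tool call to move; the robot and the scene stay as the last step left them, time stands still between calls to the robot, and variables do not carry over. Pictures are saved under pics/ and viewed, and the job is handed in when it is done.

Besides the shell and the picture viewer there is one more tool, called after "Request:" by a JSON object that holds its "op" and its "data". drive_tool: Moves the arm, as the interface text tells. Its arguments: {"type":"object","properties":{"deltas":{"type":"array","items":{"type":"array","items":{"type":"number"}}},"newtons":{"type":"number"}},"required":["deltas"]}

```bash
ls; mkdir -p pics; cat > h.py <<'E'
import numpy as np,cv2
from plant import sense,viewer,manip
def cap(n,f):
    im=viewer.capture(n); cv2.imwrite('pics/'+f,im); return im
def cam(n):
    p=viewer.camera_params(n);K=np.array([[p['fx'],0,p['cx']],[0,p['fy'],p['cy']],[0,0,1.]])
    R=cv2.Rodrigues(np.array(p['rvec'],float))[0];t=np.array(p['tvec'],float).ravel();return K,R,t
def ray(c,uv):
    K,R,t=c;d=R.T@np.linalg.solve(K,[uv[0],uv[1],1.]);return -R.T@t,d
def onz(c,uv,z):
    o,d=ray(c,uv);return o+d*(z-o[2])/d[2]
def proj(c,P):
    K,R,t=c;x=K@(R@np.asarray(P,float)+t);return x[:2]/x[2]
def st():
    s=sense();print({k:np.round(s[k],4).tolist() for k in ('t','q','ee_pos','tcp_rot','ft_force','ft_torque','opening')})
    return s
E
python3 - <<'E'
from h import *
st();print(manip.finger_overhang,[x for x in dir(manip) if x[0]!='_'])
for n in('side','top','wrist'):
    print(n,viewer.camera_params(n)); c=cam(n);print(-c[1].T@c[2]);cap(n,n+'0.png')
E
```

```text
pics
{'t': 0.0, 'q': [-1.2049, 0.2648, 1.6054, -0.0, 1.2737, -0.0369], 'ee_pos': [0.2644, -0.6204, 0.3025], 'tcp_rot': [2.0005, 0.4108, -2.0013], 'ft_force': [-0.6326, 0.0042, -0.5456], 'ft_torque': [0.0131, -0.0256, 0.0], 'opening': 0.9994}
0.0726 ['IKError', 'finger_overhang', 'sign_off']
side {'fx': 447.3535989264789, 'fy': 447.3535989264789, 'cx': 323.51617465958077, 'cy': 237.155414977058, 'rvec': array([ 2.23989985, -0.25791399,  0.15247047]), 'tvec': array([-0.51342715,  0.18194625,  0.7654931 ])}
[ 0.37168591 -0.58592514  0.63342946]
top {'fx': 577.208981182359, 'fy': 577.208981182359, 'cx': 319.6401631395118, 'cy': 247.0927218326996, 'rvec': array([ 2.08952066, -2.14226948,  0.20346097]), 'tvec': array([0.04467267, 0.54970179, 1.11819229])}
[0.3217768  0.02829596 1.2042345 ]
wrist {'fx': 400.251288745761, 'fy': 400.251288745761, 'cx': 319.1659535456478, 'cy': 240.91577523785043, 'rvec': array([-2.38109223,  1.57229843,  0.26649434]), 'tvec': array([-0.67253871, -0.0423362 ,  0.38099392])}
[ 0.34178378 -0.58626666  0.37246784]
```

View pics/top0.png

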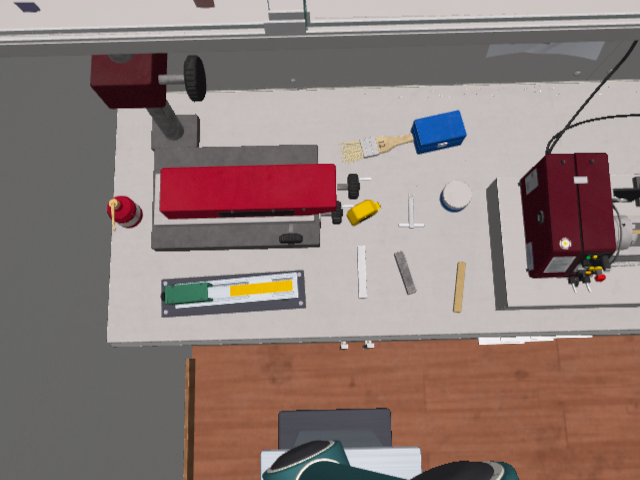

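View pics/side0.png

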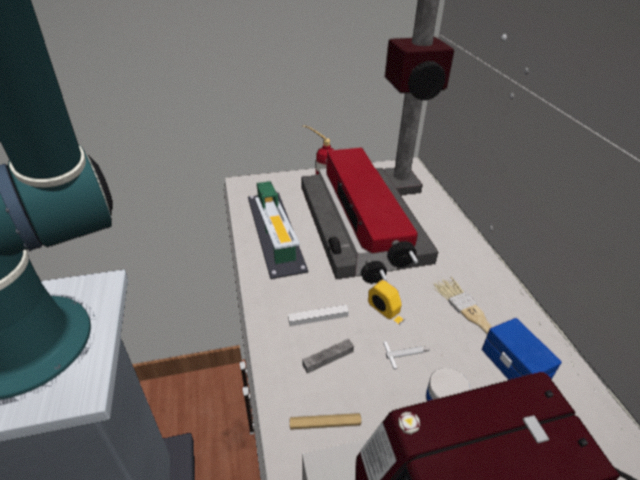

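View pics/wrist0.png

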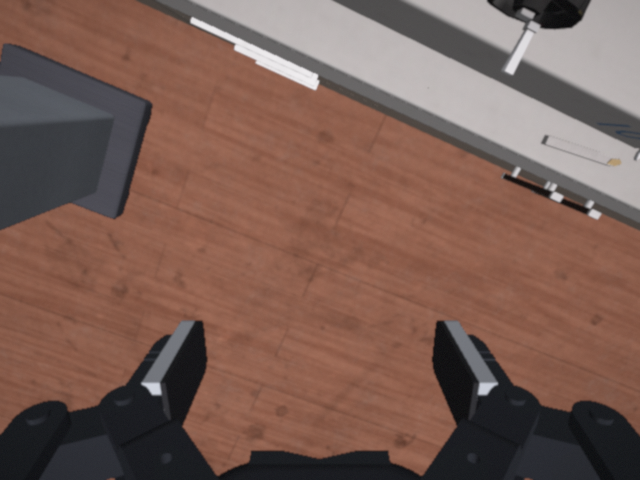

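The top view shows the steel bar at about (405,272) and the chute at about (233,292). The chute's yellow bay and high end are on the right, and the green cover is on the left. Next I'll measure both.

```bash
python3 - <<'E'
from h import *
im=cv2.imread('pics/top0.png')
a=cv2.resize(im[255:330,150:315],None,fx=4.8,fy=4.8,interpolation=cv2.INTER_CUBIC);cv2.imwrite('pics/c1.png',a)
a=cv2.resize(im[180:320,330:480],None,fx=4,fy=4,interpolation=cv2.INTER_CUBIC);cv2.imwrite('pics/c2.png',a)
s=cv2.imread('pics/side0.png')
a=cv2.resize(s[170:290,230:330],None,fx=5,fy=5,interpolation=cv2.INTER_CUBIC);cv2.imwrite('pics/c3.png',a)
hsv=cv2.cvtColor(im,cv2.COLOR_BGR2HSV); c=cam('top')
# steel
g=im.max(2); m=((g<150)).astype(np.uint8); m[:245]=0;m[302:]=0;m[:,:385]=0;m[:,425:]=0
cs=cv2.findContours(m,0,1)[0];k=max(cs,key=cv2.contourArea);r=cv2.minAreaRect(k);print(r)
bx=cv2.boxPoints(r);print(np.round([onz(c,p,0.014) for p in bx],4))
M=cv2.moments(m,True);print(onz(c,(M['m10']/M['m00'],M['m01']/M['m00']),.016), M['m00'])
y=cv2.inRange(hsv,(18,120,120),(35,255,255));y[:265]=0;y[310:]=0;y[:,:210]=0;y[:,310:]=0
k=max(cv2.findContours(y,0,1)[0],key=cv2.contourArea);r=cv2.minAreaRect(k);print('yel',r);print(cv2.boxPoints(r))
gr=cv2.inRange(hsv,(40,80,30),(90,255,255));gr[:265]=0;gr[310:]=0;gr[:,:150]=0;gr[:,310:]=0
k=max(cv2.findContours(gr,0,1)[0],key=cv2.contourArea);r=cv2.minAreaRect(k);print('green',r);print(cv2.boxPoints(r))
b=(g<100).astype(np.uint8);b[:260]=0;b[325:]=0;b[:,:155]=0;b[:,315:]=0
k=max(cv2.findContours(b,0,1)[0],key=cv2.contourArea);r=cv2.minAreaRect(k);print('base',r);q=cv2.boxPoints(r);print(q,np.round([onz(c,p,.008) for p in q],4))
E
```

```text
((404.6500244140625, 272.45001220703125), (43.63943099975586, 9.803058624267578), 71.56504821777344)
[[ 0.5415 -0.1226  0.014 ]
 [ 0.5476 -0.1424  0.014 ]
 [ 0.4597 -0.1663  0.014 ]
 [ 0.4538 -0.1468  0.014 ]]
[ 0.49970321 -0.14385683  0.016     ] 420.0
yel ((260.73712158203125, 287.7393493652344), (10.429000854492188, 62.57400894165039), 84.5596694946289)
[[229.09666 285.51462]
 [291.3888  279.58206]
 [292.37756 289.96408]
 [230.08545 295.89664]]
green ((187.98277282714844, 293.2931213378906), (19.01741600036621, 47.41897201538086), 85.2363510131836)
[[163.56554 285.78622]
 [210.8207  281.8483 ]
 [212.40001 300.80002]
 [165.14485 304.73795]]
base ((232.42701721191406, 293.4049072265625), (37.051082611083984, 143.54800415039062), 86.18592071533203)
[[159.57968 279.69476]
 [302.80975 270.14606]
 [305.27435 307.11505]
 [162.04428 316.66376]] [[0.4989 0.3678 0.008 ]
 [0.5115 0.0675 0.008 ]
 [0.4339 0.0639 0.008 ]
 [0.4216 0.3604 0.008 ]]
```

View pics/c1.png

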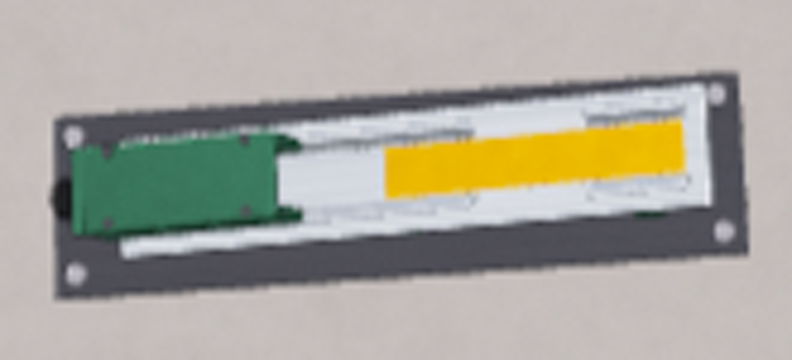

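View pics/c2.png

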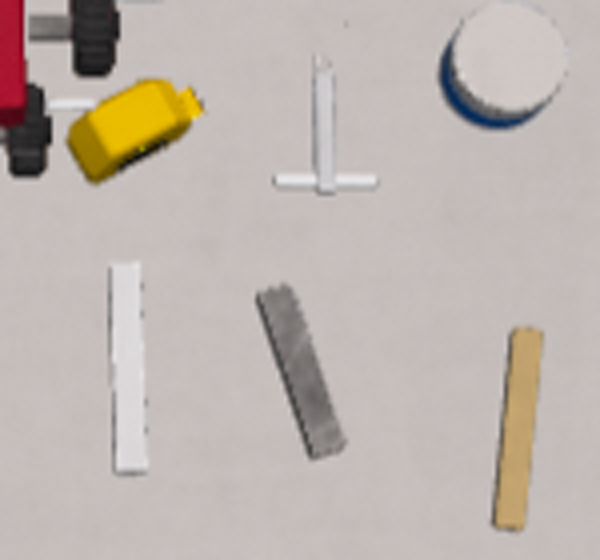

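View pics/c3.png

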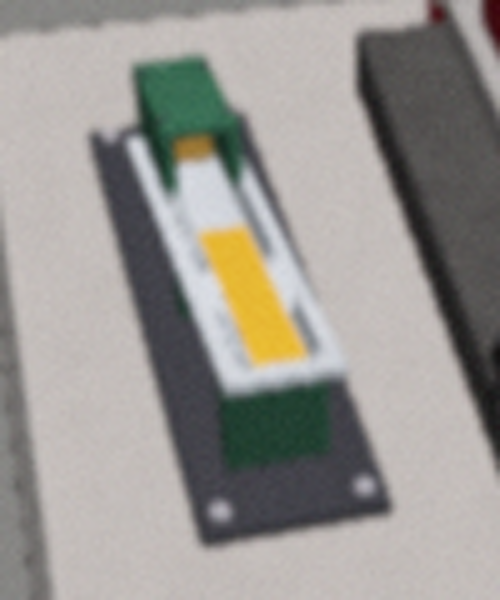

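```bash
cat >> h.py <<'E'
from scipy.spatial.transform import Rotation as Ro
def Rdown(jaw_deg,lanedir=None,slope=0):
    # tool x = -z world, tool y at jaw_deg; optional tilt
    a=np.radians(jaw_deg);x=np.array([0,0,-1.]);y=np.array([np.cos(a),np.sin(a),0]);return np.c_[x,y,np.cross(x,y)]
def delta(pos,R,s=None):
    s=s or sense()
    w=(Ro.from_matrix(R)*Ro.from_rotvec(s['tcp_rot']).inv()).as_rotvec(degrees=True)/6
    d=(np.array(pos)-s['ee_pos'])/.03
    print('delta',np.round(d,3),np.round(w,3))
E
python3 - <<'E'
from h import *
s=st();print(Ro.from_rotvec(s['tcp_rot']).as_matrix().round(3))
c=cam('top')
for p in [(527,275),(585,275),(525,200),(610,155)]:
    print(p,[onz(c,p,z).round(3) for z in (0.,.2,.3)])
# heights from side: headstock top near corner
for j in (105,-75): print(j);delta([.5,-.144,.25],Rdown(j))
# side cross-check steel center
si=cv2.imread('pics/side0.png');print(proj(cam('side'),[.4997,-.1438,.018]),proj(c,[.4997,-.1438,.018]))
# refined PCA angle
im=cv2.imread('pics/top0.png');m=(im.max(2)<150);m[:245]=0;m[302:]=0;m[:,:385]=0;m[:,425:]=0
v,u=np.nonzero(m);P=np.array([onz(c,q,.016)[:2] for q in zip(u,v)]);e=np.linalg.svd(P-P.mean(0),full_matrices=False)[2][0];print(np.degrees(np.arctan2(e[1],e[0])),P.mean(0))
E
```

```text
{'t': 0.15, 'q': [-1.2049, 0.2646, 1.6051, 0.0, 1.2737, -0.0369], 'ee_pos': [0.2644, -0.6206, 0.3028], 'tcp_rot': [2.0004, 0.4103, -2.001], 'ft_force': [0.6475, -0.5377, 0.1133], 'ft_torque': [0.0689, -0.0062, -0.0455], 'opening': 0.999}
[[-0.001  0.392 -0.92 ]
 [ 0.002 -0.92  -0.392]
 [-1.    -0.002 -0.   ]]
(527, 275) [array([ 0.49 , -0.403,  0.   ]), array([ 0.462, -0.331,  0.2  ]), array([ 0.448, -0.296,  0.3  ])]
(585, 275) [array([ 0.487, -0.525,  0.   ]), array([ 0.46 , -0.433,  0.2  ]), array([ 0.446, -0.387,  0.3  ])]
(525, 200) [array([ 0.654, -0.414,  0.   ]), array([ 0.599, -0.341,  0.2  ]), array([ 0.571, -0.304,  0.3  ])]
(610, 155) [array([ 0.751, -0.609,  0.   ]), array([ 0.679, -0.503,  0.2  ]), array([ 0.644, -0.45 ,  0.3  ])]
105
delta [ 7.852 15.886 -1.761] [ 7.0000e-03 -2.5000e-02  2.8654e+01]
-75
delta [ 7.852 15.886 -1.761] [-0.016 -0.005 -1.346]
[327.35264396 351.21868997] [404.54993747 272.45835312]
-164.7667254620472 [ 0.49980718 -0.14382996]
```

Request:
{"op": "drive_tool", "data": {"deltas": [[0.5,3,4,0,0,-1.35,1],[0.5,3,4,0,0,-1.35,1],[0.5,3,4,0,0,-1.35,1],[0.5,3,4,0,0,-1.35,1],[1.8,9,4,0,0,-1.35,1],[1.8,9,4,0,0,-1.35,1],[1.8,9,4,0,0,-1.35,1],[1.8,9,4,0,0,-1.35,1],[1.8,9,4,0,0,-1.35,1],[5.5,15.3,-1.5,0,0,-1.35,1],[5.5,15.3,-1.5,0,0,-1.35,1],[5.5,15.3,-1.5,0,0,-1.35,1],[5.5,15.3,-1.5,0,0,-1.35,1],[5.5,15.3,-1.5,0,0,-1.35,1],[5.5,15.3,-1.5,0,0,-1.35,1],[5.5,15.3,-1.5,0,0,-1.35,1],[5.5,15.3,-1.5,0,0,-1.35,1],[5.5,15.3,-1.5,0,0,-1.35,1],[5.5,15.3,-1.5,0,0,-1.35,1],[5.5,15.3,-1.5,0,0,-1.35,1]]}}

```text
t: 1.82
ee_pos: [0.43, -0.1632, 0.2602]
tcp_rot: [2.084, 0.271, -2.08]
ft_force: [-0.0, 0.4, 0.3]
opening: 1.003
```

```bash
python3 - <<'E'
from h import *
st();c=cam('wrist');cap('wrist','w1.png');np.savez('w1.npz',K=c[0],R=c[1],t=c[2])
print(proj(c,[.4998,-.1438,.018]))
E
```

```text
{'t': 1.8167, 'q': [-0.4166, -0.1196, 2.0962, -0.0005, 1.1626, 0.894], 'ee_pos': [0.43, -0.1632, 0.2602], 'tcp_rot': [2.0837, 0.2709, -2.0799], 'ft_force': [-0.0451, 0.3996, 0.2918], 'ft_torque': [0.0009, -0.0702, -0.0276], 'opening': 1.003}
[319.45857987 120.11670476]
```

View pics/w1.png

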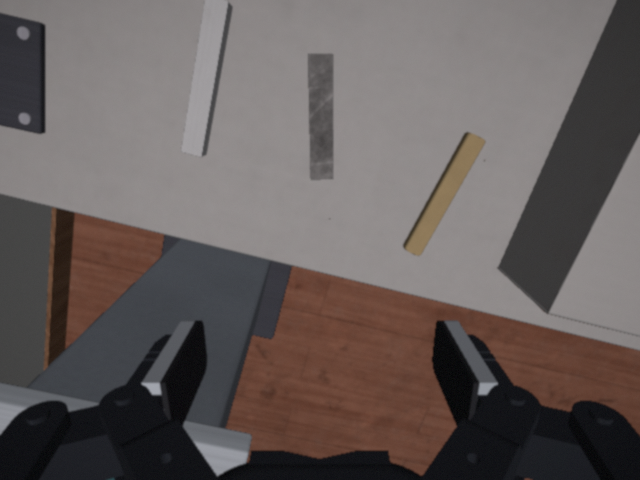

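Wrist view: the bar is nearly upright in the image, with corners at about (308,54), (333,54), (333,179) and (310,180). The aluminium bar is to its left and the brass bar to its right.

```bash
python3 - <<'E'
from h import *
c=cam('wrist');im=cv2.imread('pics/w1.png')
hsv=cv2.cvtColor(im,cv2.COLOR_BGR2HSV)
roi=(slice(35,200),slice(285,360))
m=np.zeros(im.shape[:2],np.uint8);g=cv2.GaussianBlur(im.max(2),(3,3),0);m[roi]=(g[roi]<135)
k=max(cv2.findContours(m,0,1)[0],key=cv2.contourArea);r=cv2.minAreaRect(k);print(r)
b=cv2.boxPoints(r);P=np.array([onz(c,p,.018) for p in b]);print(P.round(4),P.mean(0));print([np.linalg.norm(P[i]-P[i-1]).round(4) for i in range(4)])
v,u=np.nonzero(m);Q=np.array([onz(c,q,.018)[:2] for q in zip(u,v)]);e=np.linalg.svd(Q-Q.mean(0),full_matrices=False)[2][0];a=np.degrees(np.arctan2(e[1],e[0]));print(a%180,Q.mean(0))
ctr=Q.mean(0)
delta([*ctr,.078],Rdown(a%180-90))
# nearby alu nearest edge
for p in [(205,156),(230,5),(404,250),(465,132)]: print(onz(c,p,.016).round(3))
E
```

```text
((320.5, 116.0), (128.0, 27.0), 90.0)
[[ 0.5423 -0.1235  0.018 ]
 [ 0.5473 -0.142   0.018 ]
 [ 0.4593 -0.1666  0.018 ]
 [ 0.4539 -0.1461  0.018 ]] [ 0.50070569 -0.14452526  0.018     ]
[np.float64(0.0913), np.float64(0.0192), np.float64(0.0913), np.float64(0.0212)]
15.335996563749745 [ 0.50336951 -0.14392146]
delta [ 2.447  0.645 -6.077] [0.013 0.021 0.074]
[ 0.451 -0.065  0.016]
[ 0.557 -0.065  0.016]
[ 0.417 -0.239  0.016]
[ 0.52  -0.253  0.016]
```

Request:
{"op": "drive_tool", "data": {"deltas": [[2.34,0.6,-1.5,0,0,0.07,0.1],[2.34,0.6,-1.5,0,0,0.07,0.1],[2.34,0.6,-5.3,0,0,0.07,0.1],[2.34,0.6,-5.3,0,0,0.07,0.1],[2.34,0.6,-5.3,0,0,0.07,0.1],[2.34,0.6,-5.3,0,0,0.07,0.1],[2.34,0.6,-5.3,0,0,0.07,0.1],[2.34,0.6,-5.3,0,0,0.07,0.1]]}}

```text
t: 2.53
ee_pos: [0.5012, -0.1453, 0.1021]
tcp_rot: [2.081, 0.278, -2.075]
ft_force: [-0.5, -0.3, 0.8]
opening: 0.55
```

```bash
python3 - <<'E'
from h import *
st();print(manip.finger_overhang);cap('wrist','w2.png');cap('side','s2.png')
s=cv2.imread('pics/s2.png');cv2.imwrite('pics/s2c.png',cv2.resize(s[260:420,250:420],None,fx=4,fy=3.7))
E
```

```text
{'t': 2.5333, 'q': [-0.3298, 0.1926, 2.1046, -0.0001, 0.841, 0.9736], 'ee_pos': [0.5012, -0.1453, 0.1021], 'tcp_rot': [2.0809, 0.278, -2.0747], 'ft_force': [-0.5191, -0.2663, 0.8473], 'ft_torque': [0.0112, -0.0476, -0.0457], 'opening': 0.5504}
0.0726
```

View pics/w2.png

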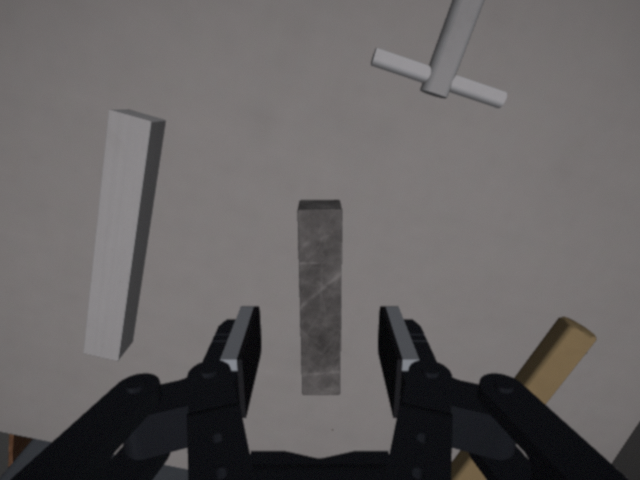

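View pics/s2c.png

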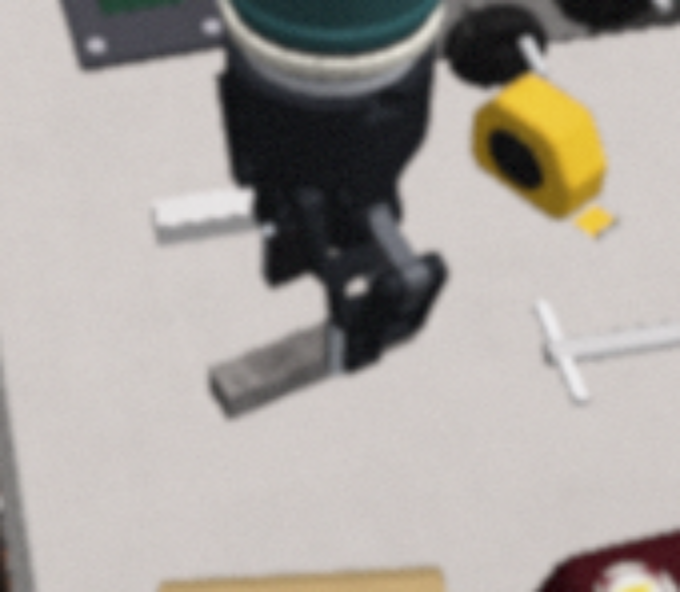

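Wrist view: the bar lies centred between the open pads, spanning x=298–342, and no bystander is in the way. Next I lower and grip.

Request:
{"op": "drive_tool", "data": {"deltas": [[0,0,-0.5,0,0,0,0.1],[0,0,-0.85,0,0,0,0.1],[0,0,-0.85,0,0,0,0.1],[0,0,-0.85,0,0,0,-1],[0,0,-0.85,0,0,0,-1],[0,0,-0.85,0,0,0,-1],[0,0,-0.85,0,0,0,-1],[0,0,-0.85,0,0,0,-1],[0,0,-0.85,0,0,0,-1]], "newtons": 50}}

```text
t: 3.38
ee_pos: [0.5007, -0.1444, 0.0756]
tcp_rot: [2.079, 0.28, -2.076]
ft_force: [-1.0, -1.5, 6.0]
opening: 0.195
```

```bash
python3 - <<'E'
from h import *
st();print(manip.finger_overhang);cap('wrist','w3.png')
E
```

```text
{'t': 3.3833, 'q': [-0.3284, 0.2335, 2.1175, -0.0003, 0.7887, 0.9737], 'ee_pos': [0.5007, -0.1444, 0.0756], 'tcp_rot': [2.0791, 0.2798, -2.0755], 'ft_force': [-1.0324, -1.4773, 5.9723], 'ft_torque': [-0.0931, 0.1976, 0.0825], 'opening': 0.195}
0.0726
```

View pics/w3.png

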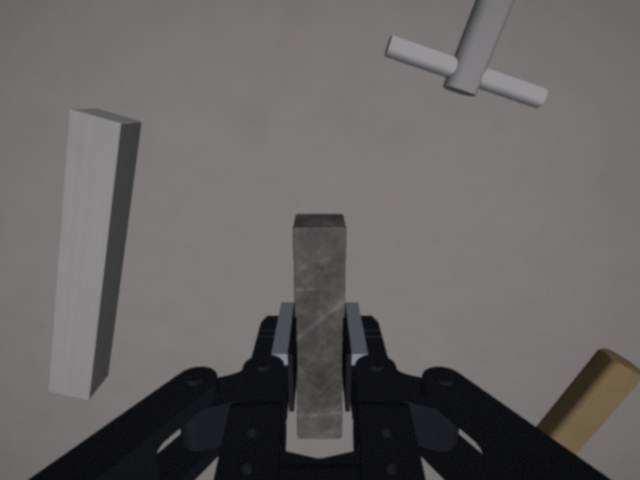

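The bar is gripped centrally. The opening stopped at 0.195 and it sits between both pads at (294–346, 215–437). I'll lift, turn and go to look at the chute.

Request:
{"op": "drive_tool", "data": {"deltas": [[0,0,1.0,0,0,0,-1],[0,0,3,0,0,0,-1],[0,0,5.8,0,0,0,-1],[0,0,5.8,0,0,0,-1],[0,0,5.8,0,0,0,-1],[-1,6.5,5.8,0,0,12.85,-1],[-1,6.5,5.8,0,0,12.85,-1],[-1,6.5,5.8,0,0,12.85,-1],[-1,6.5,5.8,0,0,12.85,-1],[-1,6.5,5.8,0,0,12.85,-1],[-1,6.5,5.8,0,0,12.85,-1],[-1,6.5,5.8,0,0,12.85,-1],[-1,6.5,5.8,0,0,12.85,-1],[-1,6.5,5.8,0,0,12.85,-1],[-1,6.5,5.8,0,0,12.85,-1],[-1,6.5,5.8,0,0,12.85,-1],[-1,6.5,5.8,0,0,12.85,-1],[-1,6.5,5.8,0,0,12.85,-1],[-1,6.5,5.8,0,0,12.85,-1]]}}

```text
t: 5.02
ee_pos: [0.4694, 0.051, 0.2479]
tcp_rot: [1.178, 1.229, -1.179]
ft_force: [-0.5, -0.2, -1.5]
opening: 0.19
```

```bash
python3 - <<'E'
from h import *
st();c=cam('wrist');cap('wrist','w4.png');cap('top','t4.png');np.savez('w4.npz',K=c[0],R=c[1],t=c[2])
print(Ro.from_rotvec(sense()['tcp_rot']).as_matrix().round(4))
E
```

```text
{'t': 5.0167, 'q': [0.0555, -0.0811, 2.0853, 0.0001, 1.1382, 0.0143], 'ee_pos': [0.4694, 0.051, 0.2479], 'tcp_rot': [1.1785, 1.2291, -1.1795], 'ft_force': [-0.4879, -0.2055, -1.5143], 'ft_torque': [0.032, 0.0341, 0.0228], 'opening': 0.1902}
[[-5.000e-04  9.991e-01  4.200e-02]
 [ 0.000e+00  4.200e-02 -9.991e-01]
 [-1.000e+00 -5.000e-04 -0.000e+00]]
```

View pics/w4.png

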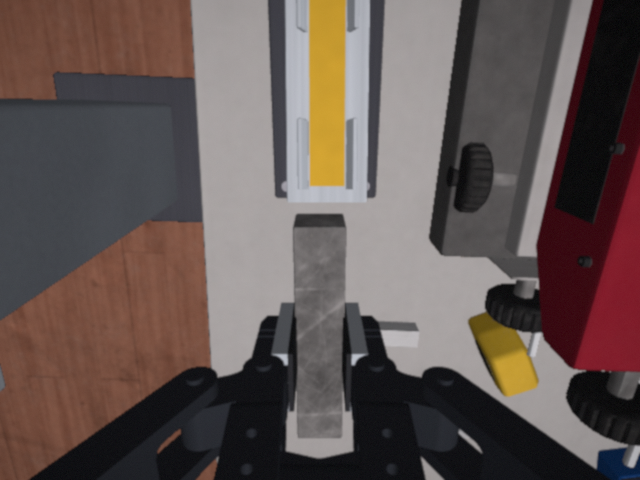

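Wrist view: the lane's high edge is at v≈202, from u=287 to 367, and the yellow bay runs up the image from v≈186. I'll fit the lane from the wrist and top views.

```bash
python3 - <<'E'
from h import *
S=np.radians(11.5)
def yel(im,roi):
    hsv=cv2.cvtColor(im,cv2.COLOR_BGR2HSV);y=cv2.inRange(hsv,(20,150,120),(32,255,255));m=np.zeros_like(y);m[roi]=y[roi];return m
im=cv2.imread('pics/w4.png');f=np.load('w4.npz');c=(f['K'],f['R'],f['t'])
m=yel(im,(slice(0,200),slice(280,370)))
# floor edges in wrist
g=im.astype(int)
for v in (20,60,100,140,180,195):
    x=np.nonzero(m[v])[0]
    br=np.nonzero((im[v,270:390].min(1)>125))[0]+270
    print(v,x.min() if len(x) else 0,x.max() if len(x) else 0, br.min(),br.max())
print('bottom edge col', [ (u,[im[v,u].tolist() for v in range(196,210,2)]) for u in (300,)])
e=[onz(c,(u,202.5),.074) for u in (287,367)];print('high end',np.round(e,4),np.mean(e,0))
# lane plane from wrist: points along lane: plane z=.074-sin*s, direction n
o=np.mean(e,0)
def onplane(c,uv,o,yaw):
    d=np.array([np.cos(yaw)*np.cos(S),np.sin(yaw)*np.cos(S),-np.sin(S)]);yv=np.array([-np.sin(yaw),np.cos(yaw),0]);n=np.cross(d,yv)
    p,r=ray(c,uv);P=p+r*((o-p)@n)/(r@n);return P,(P-o)@d,(P-o)@yv
yaw=np.radians(92.4)
for v in (20,60,100,140,180):
    x=np.nonzero(m[v])[0];print('wr yel mid',[np.round(q,4).tolist() for q in onplane(c,((x.min()+x.max())/2,v),o,yaw)])
t=cv2.imread('pics/top0.png');ct=cam('top')
mt=yel(t,(slice(265,310),slice(210,310)))
r=cv2.minAreaRect(max(cv2.findContours(mt,0,1)[0],key=cv2.contourArea));b=cv2.boxPoints(r)
b=b[np.argsort(b[:,0])];lo=b[:2].mean(0);hi=b[2:].mean(0)
for q in (hi,lo):print('top',q,[np.round(z,4).tolist() for z in onplane(ct,q,o,yaw)])
print('top highend', onz(ct,(298.2,287.2),.074))
E
```

```text
20 310 344 286 389
60 310 344 286 389
100 310 343 270 389
140 310 343 270 389
180 311 343 270 389
195 0 0 270 389
bottom edge col [(300, [[195, 187, 185], [193, 186, 183], [195, 186, 184], [179, 176, 177], [164, 165, 170], [165, 165, 171], [164, 165, 169]])]
high end [[0.448  0.077  0.074 ]
 [0.4979 0.079  0.074 ]] [0.47296783 0.07799863 0.074     ]
wr yel mid [[0.4683, 0.1827, 0.0527], 0.107, 0.0003]
wr yel mid [[0.4693, 0.1608, 0.0571], 0.0846, 0.0002]
wr yel mid [[0.47, 0.1383, 0.0617], 0.0616, 0.0005]
wr yel mid [[0.471, 0.1152, 0.0664], 0.038, 0.0004]
wr yel mid [[0.4724, 0.0916, 0.0712], 0.0139, 0.0]
top [291.45868 284.86237] [[0.4725, 0.0884, 0.0719], 0.0106, 0.0]
top [229.68768 290.68982] [[0.4673, 0.2146, 0.0462], 0.1395, -0.0]
top highend [0.4672784  0.07508312 0.074     ]
```

The measurements agree. Floor width comes out at 49.9 mm, and the yellow bay spans 10.6 to 139.5 mm against an expected 10 to 140. The origin is (0.473, 0.078, 0.074) with yaw 92.4°.

```bash
cat >> h.py <<'E'
S=np.radians(11.5);O=np.array([.4729,.078,.074]);yaw=np.radians(92.4)
D=np.array([np.cos(yaw)*np.cos(S),np.sin(yaw)*np.cos(S),-np.sin(S)]);Y=np.array([-np.sin(yaw),np.cos(yaw),0]);N=np.cross(D,Y)
RL=np.c_[-N,-Y,np.cross(-N,-Y)]
LF=np.c_[D,Y,N]
def tl(x,y,z): return O+LF@np.array([x,y,z])
def tcplane():
    s=sense();return (LF.T@(np.array(s['ee_pos'])-O))*1000
def angs():
    R=Ro.from_rotvec(sense()['tcp_rot']).as_matrix();return (Ro.from_matrix(RL.T@R)).as_rotvec(degrees=True)
E
python3 - <<'E'
from h import *
print(D,Y,N);
for z in (.13,.0765):print(tl(.078,0,z));delta(tl(.078,0,z),RL)
E
```

```text
[-0.04103499  0.97906514 -0.19936793] [-0.99912283 -0.04187565  0.        ] [-0.00834866  0.19919305  0.9799247 ]
[0.46861394 0.18026218 0.18583951]
delta [-0.033  4.308 -2.077] [-1.915e+00 -8.500e-02 -1.000e-03]
[0.4690606  0.16960535 0.13341354]
delta [-0.018  3.953 -3.824] [-1.915e+00 -8.500e-02 -1.000e-03]
```

Request:
{"op": "drive_tool", "data": {"deltas": [[-0.03,2,-0.5,-1.0,-0.04,0,-1],[-0.03,2,-0.5,-1.0,-0.04,0,-1],[-0.03,4.3,-2.07,-1.91,-0.085,0,-1],[-0.03,4.3,-2.07,-1.91,-0.085,0,-1],[-0.03,4.3,-2.07,-1.91,-0.085,0,-1],[-0.03,4.3,-2.07,-1.91,-0.085,0,-1],[-0.03,4.3,-2.07,-1.91,-0.085,0,-1],[-0.03,4.3,-2.07,-1.91,-0.085,0,-1]]}}

```text
t: 5.78
ee_pos: [0.4695, 0.1795, 0.1871]
tcp_rot: [1.034, 1.077, -1.262]
ft_force: [-0.4, -0.8, -2.2]
opening: 0.193
```

```bash
python3 - <<'E'
from h import *
st();print(tcplane(),angs());cap('wrist','w5.png');s=cap('side','s5.png');cv2.imwrite('pics/s5c.png',cv2.resize(s[150:290,200:360],None,fx=4.8,fy=4))
delta(tl(.078,0,.0765),RL)
E
```

```text
{'t': 5.7833, 'q': [0.4172, 0.0872, 2.0503, -0.2111, 1.086, 0.4812], 'ee_pos': [0.4695, 0.1795, 0.1871], 'tcp_rot': [1.0337, 1.0766, -1.2621], 'ft_force': [-0.3637, -0.802, -2.1808], 'ft_torque': [0.1387, 0.041, -0.0212], 'opening': 0.1935}
[ 76.97922616  -0.81156753 131.07567209] [-0.01790669  0.0423554   0.09374765]
delta [-0.018 -0.32  -1.8  ] [-0.011  0.02   0.002]
```

View pics/w5.png

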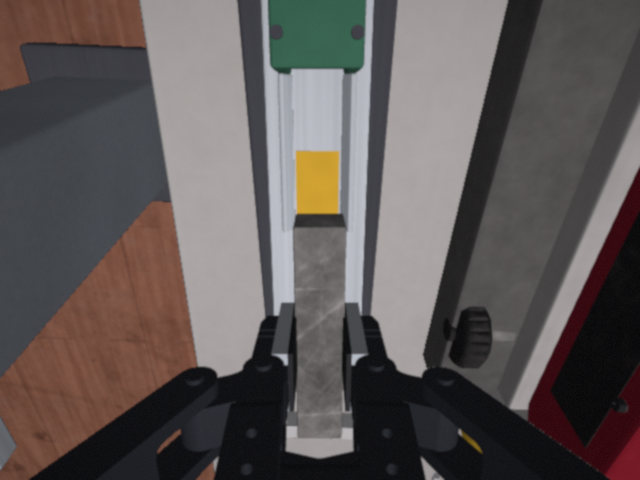

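View pics/s5c.png

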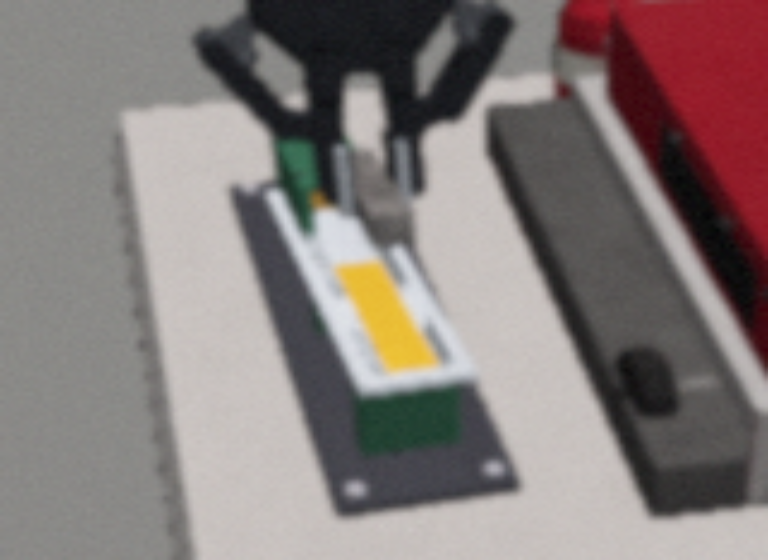

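```bash
python3 - <<'E'
from h import *
c=cam('wrist');im=cv2.imread('pics/w5.png')
hsv=cv2.cvtColor(im,cv2.COLOR_BGR2HSV);y=cv2.inRange(hsv,(20,150,120),(32,255,255));y[230:]=0
def onl(uv,h=0):
    p,r=ray(c,uv);P=p+r*(((O+h*N)-p)@N)/(r@N);return (LF.T@(P-O)*1000).round(2)
for v in (165,200):
    x=np.nonzero(y[v])[0];print(v,x.min(),x.max(),onl((x.min(),v)),onl((x.max()+1,v)))
for v in (100,200): # green mouth etc
    pass
yy=np.nonzero(y.sum(1)>5000)[0];print('yellow end',yy.min(),onl((318,yy.min())))
print('green lip top at z36', onl((318,70),.036))
# bar front-top edge: held; underside 75.6 from tcp -> height
h=.1311-.0756
for p in [(294,227),(346,227),(297,438),(341,438)]: print('bar top',onl(p,h+.018))
for p in [(294,216),(346,216)]: print('bar bottom front',onl(p,h))
E
```

```text
165 297 337 [132.93   9.88  -0.  ] [132.92 -10.61  -0.  ]
200 297 337 [115.06  10.21  -0.  ] [115.04 -10.88  -0.  ]
yellow end 152 [139.3   -0.62  -0.  ]
green lip top at z36 [174.09  -0.69  36.  ]
bar top [122.99   7.36  73.5 ]
bar top [122.98 -10.02  73.5 ]
bar top [33.24  7.99 73.5 ]
bar top [33.2  -9.92 73.5 ]
bar bottom front [121.84   8.42  55.5 ]
bar bottom front [121.82 -11.22  55.5 ]
```

Request:
{"op": "drive_tool", "data": {"deltas": [[-0.01,-0.14,-0.7,0,0,0,-1],[-0.01,-0.26,-1.3,0,0,0,-1],[-0.01,-0.33,-1.66,0,0,0,-1],[-0.01,-0.33,-1.66,0,0,0,-1],[-0.01,-0.33,-1.66,0,0,0,-1],[-0.01,-0.33,-1.66,0,0,0,-1]]}}

```text
t: 6.38
ee_pos: [0.4694, 0.1701, 0.1376]
tcp_rot: [1.034, 1.077, -1.261]
ft_force: [0.8, 0.9, -2.9]
opening: 0.194
```

```bash
python3 - <<'E'
from h import *
st();print(tcplane(),angs());cap('wrist','w6.png')
E
```

```text
{'t': 6.3833, 'q': [0.4005, 0.1435, 2.0942, -0.2256, 0.9847, 0.4906], 'ee_pos': [0.4694, 0.1701, 0.1376], 'tcp_rot': [1.0339, 1.0767, -1.2614], 'ft_force': [0.7715, 0.8819, -2.8832], 'ft_torque': [0.2227, -0.0521, -0.0321], 'opening': 0.194}
[77.65945361 -0.40578854 80.65764597] [-0.03535674  0.06424537  0.11869118]
```

View pics/w6.png

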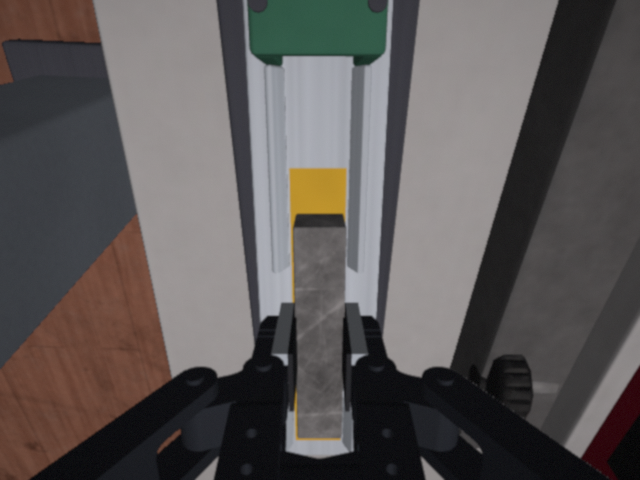

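Wrist view: the bar (294–346) is centred over the yellow bay (290–347), about 5 mm above the floor. I'll lower it gently.

Request:
{"op": "drive_tool", "data": {"deltas": [[-0.01,-0.015,-0.06,0,0,0,-1],[-0.01,-0.025,-0.12,0,0,0,-1],[-0.01,-0.03,-0.15,0,0,0,-1],[-0.01,-0.03,-0.15,0,0,0,-1],[-0.01,-0.03,-0.15,0,0,0,-1]]}}

```text
t: 6.85
ee_pos: [0.4686, 0.1694, 0.1323]
tcp_rot: [1.032, 1.078, -1.262]
ft_force: [-0.2, 0.2, -0.5]
opening: 0.193
```

```bash
python3 - <<'E'
from h import *
st();print(tcplane(),angs())
E
```

```text
{'t': 6.85, 'q': [0.4, 0.1495, 2.0991, -0.2273, 0.9749, 0.4919], 'ee_pos': [0.4686, 0.1694, 0.1323], 'tcp_rot': [1.0325, 1.0775, -1.2616], 'ft_force': [-0.225, 0.1925, -0.494], 'ft_torque': [0.149, -0.0023, -0.0212], 'opening': 0.1926}
[78.06598273  0.48039558 75.41126244] [-0.09637092  0.04199869  0.07086363]
```

Request:
{"op": "drive_tool", "data": {"deltas": [[0,0,0,0,0,0,-0.4],[0,0,0,0,0,0,-0.2],[0,0,0,0,0,0,0],[0,0,0,0,0,0,0],[0,0,0,0,0,0,0],[0,0,0,0,0,0,0],[0,0,0,0,0,0,0]]}}

```text
t: 7.43
ee_pos: [0.4683, 0.1692, 0.132]
tcp_rot: [1.032, 1.078, -1.262]
ft_force: [0.2, 0.4, -0.3]
opening: 0.5
```

```bash
python3 - <<'E'
from h import *
st();print(tcplane(),angs());cap('wrist','w7.png');s=cap('side','s7.png');cv2.imwrite('pics/s7c.png',cv2.resize(s[150:290,200:360],None,fx=4.8,fy=4))
E
```

```text
{'t': 7.4333, 'q': [0.3998, 0.1497, 2.0996, -0.2273, 0.9748, 0.4919], 'ee_pos': [0.4683, 0.1692, 0.132], 'tcp_rot': [1.032, 1.0778, -1.2622], 'ft_force': [0.2282, 0.3671, -0.255], 'ft_torque': [0.0709, -0.0515, -0.0066], 'opening': 0.5}
[77.93758993  0.76955753 75.02321907] [-0.09697037  0.02805943  0.03014683]
```

View pics/w7.png

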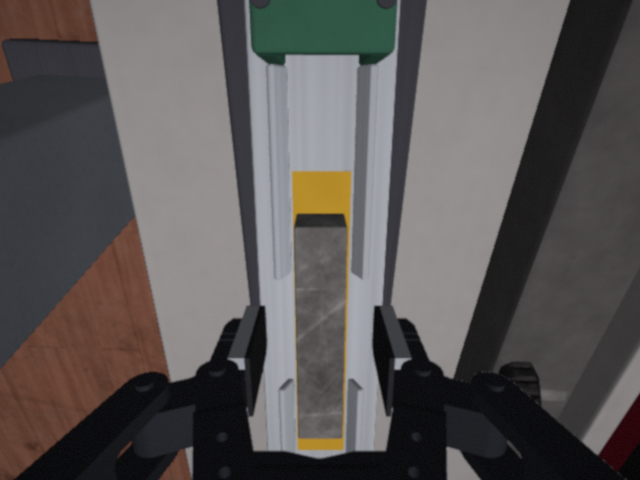

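View pics/s7c.png

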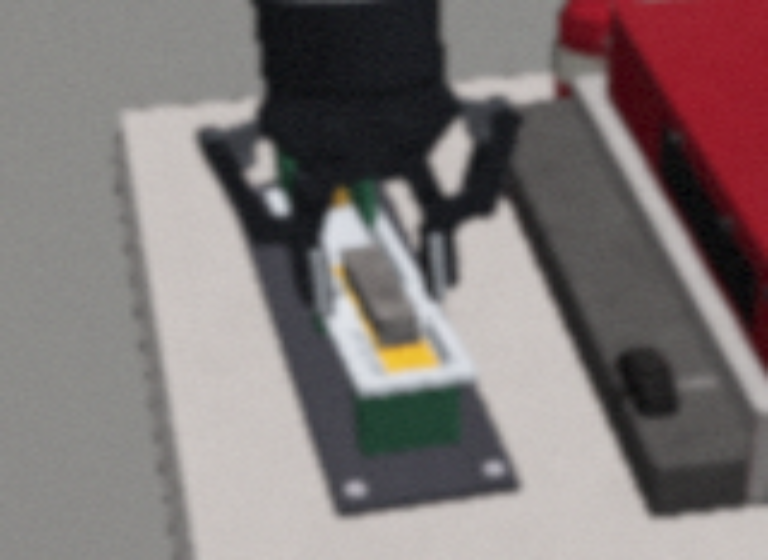

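Both views show the bar flat in the yellow bay between the lips, with the fingers clear of it. I'll rise, go back behind the tail, shut the fingers, and lower.

Request:
{"op": "drive_tool", "data": {"deltas": [[0,0.1,0.5,0,0,0,0],[-0.01,0.3,1.47,0,0,0,0],[-0.01,0.3,1.47,0,0,0,0],[0.02,-0.8,1.7,0,0,0,-1],[0.08,-1.98,1.93,0,0,0,-1],[0.08,-1.98,1.93,0,0,0,-1],[0.08,-1.98,1.93,0,0,0,-1],[0.08,-1.98,1.93,0,0,0,-1],[0.08,-1.98,1.93,0,0,0,-1],[0.08,-1.98,1.93,0,0,0,-1],[0.08,-1.98,1.93,0,0,0,-1]]}}

```text
t: 8.45
ee_pos: [0.4705, 0.1106, 0.1895]
tcp_rot: [1.031, 1.079, -1.262]
ft_force: [-0.3, -0.1, -0.9]
opening: -0.002
```

```bash
python3 - <<'E'
from h import *
st();print(tcplane(),angs());cap('wrist','w8.png');s=cap('side','s8.png');cv2.imwrite('pics/s8c.png',cv2.resize(s[150:290,200:360],None,fx=4.8,fy=4))
E
```

```text
{'t': 8.45, 'q': [0.2891, 0.0361, 2.0998, -0.2222, 1.0658, 0.3579], 'ee_pos': [0.4705, 0.1106, 0.1895], 'tcp_rot': [1.0308, 1.0787, -1.2617], 'ft_force': [-0.3219, -0.1234, -0.8883], 'ft_torque': [0.0638, 0.0136, 0.029], 'opening': -0.0022}
[  8.97775942   0.99332083 119.67684037] [-0.17220209  0.02763152  0.00854781]
```

View pics/w8.png

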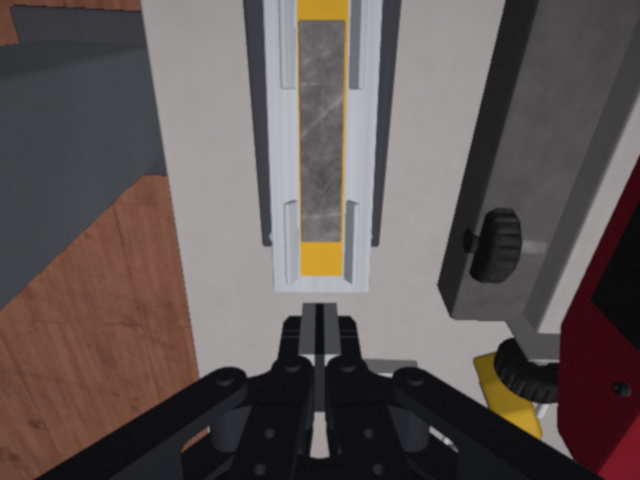

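View pics/s8c.png

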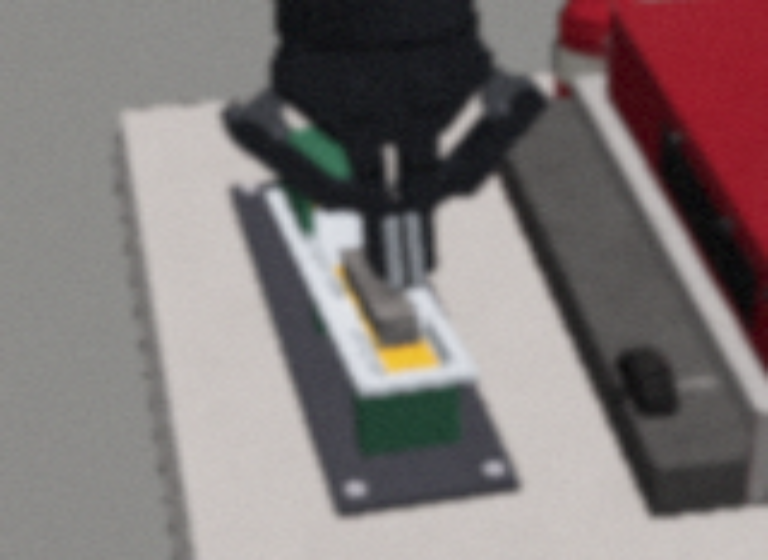

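```bash
cat >> h.py <<'E'
def onl(c,uv,h=0):
    p,r=ray(c,uv);P=p+r*(((O+h*N)-p)@N)/(r@N);return (LF.T@(P-O)*1000).round(2)
E
python3 - <<'E'
from h import *
c=cam('wrist')
for p in [(299,20),(347,20),(301,242),(342,242)]:print(onl(c,p,.018))
print('lane hi',onl(c,(275,292)),onl(c,(369,292)))
# finger front edge top of pads tips: closed pad front at tcp z offset
for p in [(302,303),(338,303)]: print('tip',[onl(c,p,h) for h in (.044,.047)])
print(N*-.035/.03)
E
```

```text
[124.25   9.05  18.  ]
[124.31  -9.26  18.  ]
[34.57  9.32 18.  ]
[34.63 -9.32 18.  ]
lane hi [ 0.48 24.13 -0.  ] [  0.64 -25.2   -0.  ]
tip [array([17.31,  8.  , 44.  ]), array([18.9 ,  7.86, 47.  ])]
tip [array([17.36, -6.66, 44.  ]), array([18.94, -6.5 , 47.  ])]
[ 0.00974011 -0.2323919  -1.14324549]
```

Wrist view: the bar is at lane x=79.4 mm, y≈0, and straight. Its tail is at 34.6 mm, and the shut finger fronts are at about 18 mm. I'll lower behind the tail.

Request:
{"op": "drive_tool", "data": {"deltas": [[0.04,-0.12,-0.57,0,0,0,-1],[0.04,-0.23,-1.14,0,0,0,-1],[0.04,-0.23,-1.14,0,0,0,-1],[0.04,-0.23,-1.14,0,0,0,-1],[0.04,-0.23,-1.14,0,0,0,-1]]}}

```text
t: 8.97
ee_pos: [0.4721, 0.1032, 0.1561]
tcp_rot: [1.032, 1.078, -1.262]
ft_force: [-0.8, -0.2, 0.5]
opening: 0.0
```

```bash
python3 - <<'E'
from h import *
s=st();print(tcplane(),angs(),'F lane',LF.T@s['ft_force']);cap('wrist','w9.png')
s=cap('side','s9.png');cv2.imwrite('pics/s9c.png',cv2.resize(s[150:290,200:360],None,fx=4.8,fy=4))
print('D/unit per mm',D/30)
E
```

```text
{'t': 8.9667, 'q': [0.274, 0.0772, 2.1276, -0.233, 0.9952, 0.363], 'ee_pos': [0.4721, 0.1032, 0.1561], 'tcp_rot': [1.0319, 1.0778, -1.2618], 'ft_force': [-0.7713, -0.2476, 0.4691], 'ft_torque': [0.0966, 0.0279, 0.0027], 'opening': 0.0005}
[ 8.35374425 -0.30014889 85.52120818] [-0.11230511  0.03058763  0.04653793] F lane [-0.30424354  0.78102991  0.4168185 ]
D/unit per mm [-0.00136783  0.0326355  -0.0066456 ]
```

View pics/s9c.png

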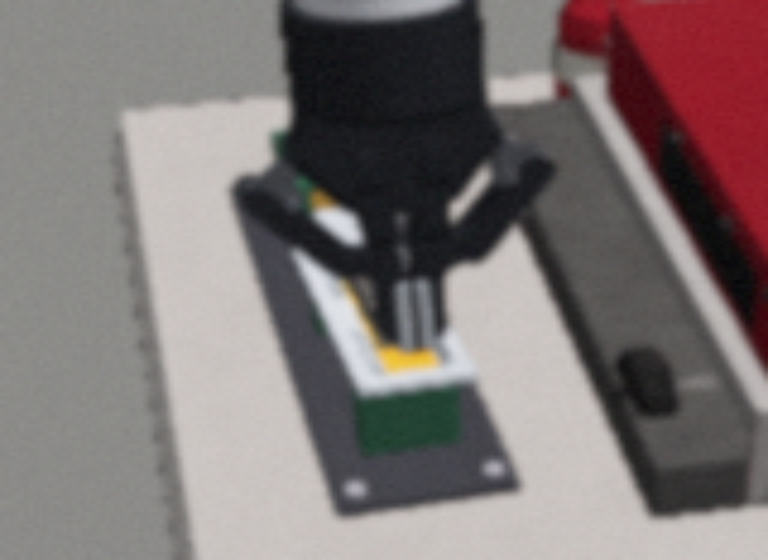

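View pics/w9.png

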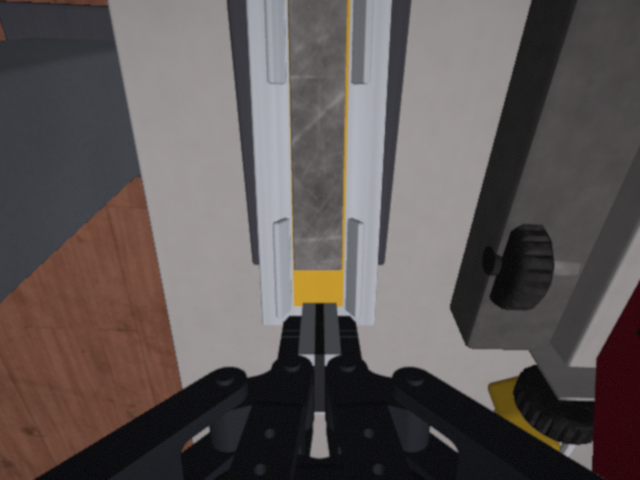

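Views show the shut fingers low behind the tail, above the lips. I'll push the first stretch and stop short of the earliest possible shoe position.

Request:
{"op": "drive_tool", "data": {"deltas": [[-0.005,0.127,-0.026,0,0,0,-1],[-0.011,0.255,-0.052,0,0,0,-1],[-0.016,0.382,-0.078,0,0,0,-1],[-0.021,0.509,-0.104,0,0,0,-1],[-0.027,0.637,-0.13,0,0,0,-1],[-0.032,0.764,-0.155,0,0,0,-1],[-0.037,0.891,-0.181,0,0,0,-1],[-0.043,1.018,-0.207,0,0,0,-1],[-0.048,1.146,-0.233,0,0,0,-1],[-0.053,1.273,-0.259,0,0,0,-1],[-0.059,1.4,-0.285,0,0,0,-1],[-0.064,1.528,-0.311,0,0,0,-1],[-0.069,1.655,-0.337,0,0,0,-1],[-0.075,1.782,-0.363,0,0,0,-1],[-0.08,1.91,-0.389,0,0,0,-1],[-0.085,2.037,-0.414,0,0,0,-1],[-0.091,2.164,-0.44,0,0,0,-1],[-0.096,2.291,-0.466,0,0,0,-1],[-0.1,2.37,-0.482,0,0,0,-1],[-0.1,2.37,-0.482,0,0,0,-1]]}}

```text
t: 10.73
ee_pos: [0.4687, 0.1747, 0.1409]
tcp_rot: [1.032, 1.079, -1.262]
ft_force: [-0.5, 0.2, -0.4]
opening: 0.001
```

```bash
python3 - <<'E'
from h import *
s=st();print(tcplane(),angs(),'F lane',LF.T@s['ft_force']);cap('wrist','w10.png')
E
```

```text
{'t': 10.7333, 'q': [0.4088, 0.1421, 2.0885, -0.2225, 0.9946, 0.4944], 'ee_pos': [0.4687, 0.1747, 0.1409], 'tcp_rot': [1.0323, 1.0787, -1.2619], 'ft_force': [-0.4527, 0.2045, -0.3501], 'ft_torque': [0.1253, 0.003, 0.0085], 'opening': 0.0012}
[81.54219208  0.13294524 84.82550623] [-0.11108025  0.0718317   0.01706279] F lane [ 0.28855999  0.44377887 -0.29859044]
```

View pics/w10.png

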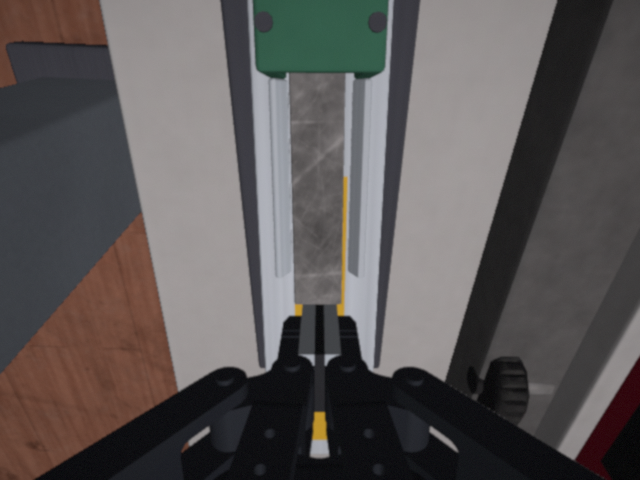

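Wrist view: the bar's front is under the cover (edge at v≈72), its tail at v≈304 rests on the fingers, and it is aligned. Next I creep forward in small steps by feel.

```bash
python3 - <<'E'
from h import *
c=cam('wrist')
print(onl(c,(294,304),.018),onl(c,(342,304),.018),onl(c,(289,80),.018),onl(c,(346,80),.018))
E
```

```text
[94.26  9.9  18.  ] [94.3  -8.46 18.  ] [173.85  10.05  18.  ] [173.89  -8.07  18.  ]
```

Request:
{"op": "drive_tool", "data": {"deltas": [[-0.001,0.033,-0.007,0,0,0,-1],[-0.003,0.065,-0.013,0,0,0,-1],[-0.005,0.13,-0.027,0,0,0,-1],[-0.007,0.18,-0.037,0,0,0,-1],[-0.009,0.22,-0.045,0,0,0,-1],[-0.01,0.26,-0.053,0,0,0,-1],[-0.01,0.26,-0.053,0,0,0,-1]]}}

```text
t: 11.37
ee_pos: [0.4685, 0.1821, 0.1395]
tcp_rot: [1.032, 1.078, -1.262]
ft_force: [-0.1, -0.8, 0.6]
opening: -0.005
```

```bash
cat > f.py <<'E'
from h import *
s=sense();print(round(s['t'],2),tcplane().round(2),'F lane',(LF.T@s['ft_force']).round(2))
E
python3 f.py
```

```text
11.37 [ 8.903e+01 -1.000e-02  8.498e+01] F lane [-0.85  0.1   0.43]
```

Request:
{"op": "drive_tool", "data": {"deltas": [[-0.001,0.024,-0.005,0,0,0,-1],[-0.002,0.05,-0.01,0,0,0,-1],[-0.003,0.074,-0.015,0,0,0,-1],[-0.004,0.098,-0.02,0,0,0,-1],[-0.004,0.098,-0.02,0,0,0,-1]]}}

```text
t: 11.78
ee_pos: [0.4685, 0.1849, 0.139]
tcp_rot: [1.032, 1.078, -1.262]
ft_force: [-0.1, -0.6, 0.0]
opening: -0.0
```

```bash
python3 f.py
```

```text
11.78 [ 9.187e+01 -5.000e-02  8.505e+01] F lane [-0.62  0.17 -0.1 ]
```

Request:
{"op": "drive_tool", "data": {"deltas": [[-0.001,0.024,-0.005,0,0,0,-1],[-0.002,0.05,-0.01,0,0,0,-1],[-0.003,0.074,-0.015,0,0,0,-1],[-0.003,0.074,-0.015,0,0,0,-1]]}}

```text
t: 12.12
ee_pos: [0.4684, 0.1871, 0.1386]
tcp_rot: [1.032, 1.078, -1.262]
ft_force: [-1.1, -1.2, 0.5]
opening: 0.0
```

```bash
python3 f.py
```

```text
12.12 [ 9.415e+01 -5.000e-02  8.504e+01] F lane [-1.24  1.16  0.21]
```

Request:
{"op": "drive_tool", "data": {"deltas": [[-0.001,0.024,-0.005,0,0,0,-1],[-0.002,0.05,-0.01,0,0,0,-1],[-0.003,0.074,-0.015,0,0,0,-1],[-0.003,0.074,-0.015,0,0,0,-1]]}}

```text
t: 12.45
ee_pos: [0.4683, 0.1894, 0.1381]
tcp_rot: [1.032, 1.078, -1.262]
ft_force: [0.4, -0.4, -0.4]
opening: -0.0
```

Request:
{"op": "drive_tool", "data": {"deltas": [[-0.001,0.024,-0.005,0,0,0,-1],[-0.002,0.05,-0.01,0,0,0,-1],[-0.003,0.074,-0.015,0,0,0,-1],[-0.003,0.074,-0.015,0,0,0,-1]]}}

```text
t: 12.78
ee_pos: [0.4682, 0.1916, 0.1377]
tcp_rot: [1.032, 1.078, -1.262]
ft_force: [-0.6, -0.8, -0.3]
opening: 0.003
```

Request:
{"op": "drive_tool", "data": {"deltas": [[-0.001,0.024,-0.005,0,0,0,-1],[-0.002,0.05,-0.01,0,0,0,-1],[-0.003,0.074,-0.015,0,0,0,-1],[-0.003,0.074,-0.015,0,0,0,-1]]}}

```text
t: 13.12
ee_pos: [0.4681, 0.1938, 0.1372]
tcp_rot: [1.032, 1.078, -1.262]
ft_force: [0.1, 0.0, 0.1]
opening: 0.0
```

Request:
{"op": "drive_tool", "data": {"deltas": [[-0.001,0.024,-0.005,0,0,0,-1],[-0.002,0.05,-0.01,0,0,0,-1],[-0.003,0.074,-0.015,0,0,0,-1],[-0.003,0.074,-0.015,0,0,0,-1]]}}

```text
t: 13.45
ee_pos: [0.468, 0.196, 0.1368]
tcp_rot: [1.032, 1.078, -1.262]
ft_force: [0.2, -0.4, 0.5]
opening: -0.0
```

Request:
{"op": "drive_tool", "data": {"deltas": [[-0.001,0.024,-0.005,0,0,0,-1],[-0.002,0.05,-0.01,0,0,0,-1],[-0.003,0.074,-0.015,0,0,0,-1],[-0.003,0.074,-0.015,0,0,0,-1]]}}

```text
t: 13.78
ee_pos: [0.468, 0.1983, 0.1363]
tcp_rot: [1.032, 1.078, -1.262]
ft_force: [0.6, -0.5, 0.7]
opening: -0.001
```

Request:
{"op": "drive_tool", "data": {"deltas": [[-0.001,0.024,-0.005,0,0,0,-1],[-0.002,0.05,-0.01,0,0,0,-1],[-0.003,0.074,-0.015,0,0,0,-1],[-0.003,0.074,-0.015,0,0,0,-1]]}}

```text
t: 14.12
ee_pos: [0.4679, 0.2005, 0.1359]
tcp_rot: [1.032, 1.078, -1.262]
ft_force: [-0.4, -0.4, 0.5]
opening: -0.001
```

```bash
python3 f.py; python3 -c "
from h import *
cap('wrist','w11.png')"
```

```text
14.12 [ 1.0776e+02 -9.0000e-02  8.5060e+01] F lane [-0.45  0.42  0.38]
```

View pics/w11.png

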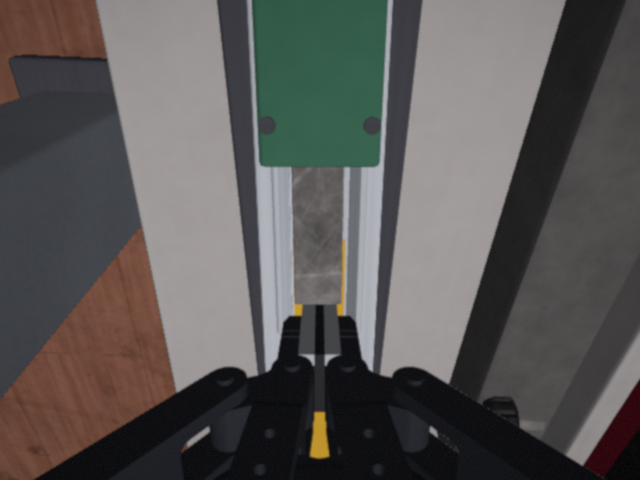

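Wrist view: the bar is well under the cover, its tail at v≈304 still against the fingers. I've felt no stop yet with the front at about 210 mm, so I continue.

Request:
{"op": "drive_tool", "data": {"deltas": [[-0.001,0.024,-0.005,0,0,0,-1],[-0.002,0.05,-0.01,0,0,0,-1],[-0.003,0.074,-0.015,0,0,0,-1],[-0.003,0.074,-0.015,0,0,0,-1]]}}

```text
t: 14.5
ee_pos: [0.4677, 0.2027, 0.1354]
tcp_rot: [1.032, 1.078, -1.262]
ft_force: [0.6, -0.7, 0.6]
opening: 0.001
```

Request:
{"op": "drive_tool", "data": {"deltas": [[-0.001,0.024,-0.005,0,0,0,-1],[-0.002,0.05,-0.01,0,0,0,-1],[-0.003,0.074,-0.015,0,0,0,-1],[-0.003,0.074,-0.015,0,0,0,-1]]}}

```text
t: 14.83
ee_pos: [0.4676, 0.2046, 0.135]
tcp_rot: [1.031, 1.078, -1.262]
ft_force: [-0.2, -2.7, 0.6]
opening: -0.001
```

The force has begun to rise. I'll use 1 mm steps now.

Request:
{"op": "drive_tool", "data": {"deltas": [[-0.001,0.016,-0.003,0,0,0,-1],[-0.001,0.033,-0.007,0,0,0,-1],[-0.001,0.033,-0.007,0,0,0,-1]]}}

```text
t: 15.08
ee_pos: [0.4676, 0.2052, 0.1349]
tcp_rot: [1.031, 1.077, -1.263]
ft_force: [-0.4, -4.8, 3.4]
opening: 0.0
```

```bash
python3 f.py
```

```text
15.08 [ 1.1263e+02 -1.0000e-02  8.5020e+01] F lane [-5.34  0.65  2.35]
```

Request:
{"op": "drive_tool", "data": {"deltas": [[-0.001,0.016,-0.003,0,0,0,-1],[-0.001,0.033,-0.007,0,0,0,-1],[-0.001,0.033,-0.007,0,0,0,-1]]}}

```text
t: 15.33
ee_pos: [0.4676, 0.2058, 0.1347]
tcp_rot: [1.03, 1.077, -1.263]
ft_force: [-0.4, -6.6, 3.4]
opening: -0.0
```

```bash
python3 f.py
```

```text
15.33 [ 1.1324e+02 -2.0000e-02  8.5000e+01] F lane [-7.14  0.63  2.05]
```

Request:
{"op": "drive_tool", "data": {"deltas": [[-0.001,0.016,-0.003,0,0,0,-1],[-0.001,0.033,-0.007,0,0,0,-1],[-0.002,0.05,-0.01,0,0,0,-1],[-0.002,0.05,-0.01,0,0,0,-1]]}}

```text
t: 15.67
ee_pos: [0.4675, 0.2066, 0.1346]
tcp_rot: [1.028, 1.076, -1.264]
ft_force: [0.5, -8.8, 5.0]
opening: -0.001
```

```bash
python3 f.py
```

```text
15.67 [ 1.1408e+02 -1.0000e-02  8.5020e+01] F lane [-9.59 -0.14  3.15]
```

Lane force is about 9.6 N. I'll go slightly further, then hold about 1.2 s.

Request:
{"op": "drive_tool", "data": {"deltas": [[0,0.016,-0.003,0,0,0,-1],[0,0.016,-0.003,0,0,0,-1],[0,0.016,-0.003,0,0,0,-1],[0,0.016,-0.003,0,0,0,-1],[0,0.016,-0.003,0,0,0,-1],[0,0.016,-0.003,0,0,0,-1],[0,0.016,-0.003,0,0,0,-1]]}}

```text
t: 16.25
ee_pos: [0.4675, 0.2068, 0.1345]
tcp_rot: [1.028, 1.076, -1.264]
ft_force: [-0.1, -9.7, 4.9]
opening: 0.003
```

```bash
python3 f.py
```

```text
16.25 [ 1.143e+02 -2.000e-02  8.502e+01] F lane [-10.44   0.47   2.93]
```

Request:
{"op": "drive_tool", "data": {"deltas": [[0,0,0,0,0,0,-1],[0,0,0,0,0,0,-1],[0,0,0,0,0,0,-1],[0,0,0,0,0,0,-1],[0,0,0,0,0,0,-1],[0,0,0,0,0,0,-1],[0,0,0,0,0,0,-1]]}}

```text
t: 16.83
ee_pos: [0.4675, 0.2068, 0.1345]
tcp_rot: [1.028, 1.076, -1.264]
ft_force: [-0.4, -10.3, 5.6]
opening: 0.0
```

```bash
python3 f.py
```

```text
16.83 [114.29  -0.    85.  ] F lane [-11.22   0.88   3.4 ]
```

Held at roughly 10–11 N for over a second. I'll back off slowly along the lane, then further.

Request:
{"op": "drive_tool", "data": {"deltas": [[0.001,-0.016,0.003,0,0,0,-1],[0.001,-0.033,0.007,0,0,0,-1],[0.002,-0.05,0.01,0,0,0,-1],[0.003,-0.066,0.013,0,0,0,-1],[0.004,-0.082,0.017,0,0,0,-1],[0.005,-0.1,0.02,0,0,0,-1],[0.006,-0.13,0.027,0,0,0,-1],[0.007,-0.16,0.033,0,0,0,-1],[0.009,-0.21,0.043,0,0,0,-1],[0.011,-0.26,0.053,0,0,0,-1],[0.016,-0.39,0.08,0,0,0,-1],[0.027,-0.65,0.133,0,0,0,-1],[0.027,-0.65,0.133,0,0,0,-1],[0.027,-0.65,0.133,0,0,0,-1]]}}

```text
t: 18.0
ee_pos: [0.4684, 0.1888, 0.1383]
tcp_rot: [1.033, 1.077, -1.263]
ft_force: [0.6, 0.3, 0.8]
opening: -0.002
```

```bash
python3 f.py; python3 -c "
from h import *
cap('wrist','w12.png')"
```

```text
18.0 [95.83 -0.14 85.09] F lane [ 0.11 -0.56  0.83]
```

View pics/w12.png

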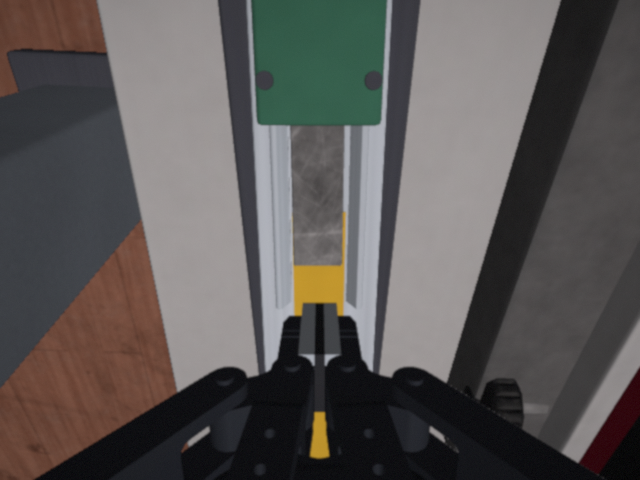

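```bash
python3 - <<'E'
from h import *
c=cam('wrist')
for p in [(293,265),(342,265),(291,135),(345,135)]: print(onl(c,p,.018))
E
```

```text
[124.84   9.55  18.  ]
[124.86  -8.6   18.  ]
[171.5    9.29  18.  ]
[171.53  -8.66  18.  ]
```

The image puts the tail at 124.9 mm, about 2.2 mm back from the pressed position and near the free face. To be sure contact remains, I'll touch it lightly at about 3 N and withdraw very slowly.

Request:
{"op": "drive_tool", "data": {"deltas": [[-0.007,0.16,-0.033,0,0,0,-1],[-0.013,0.3,-0.061,0,0,0,-1],[-0.018,0.42,-0.086,0,0,0,-1],[-0.02,0.47,-0.096,0,0,0,-1],[-0.021,0.49,-0.1,0,0,0,-1],[-0.021,0.5,-0.102,0,0,0,-1],[-0.021,0.5,-0.102,0,0,0,-1]]}}

```text
t: 18.63
ee_pos: [0.4677, 0.2044, 0.135]
tcp_rot: [1.032, 1.078, -1.262]
ft_force: [-0.3, -0.6, 0.6]
opening: -0.004
```

```bash
python3 f.py
```

```text
18.63 [ 1.1176e+02 -6.0000e-02  8.5010e+01] F lane [-0.67  0.34  0.47]
```

Request:
{"op": "drive_tool", "data": {"deltas": [[-0.001,0.016,-0.003,0,0,0,-1],[-0.001,0.016,-0.003,0,0,0,-1],[-0.001,0.016,-0.003,0,0,0,-1]]}}

```text
t: 18.88
ee_pos: [0.4676, 0.2045, 0.135]
tcp_rot: [1.032, 1.078, -1.262]
ft_force: [0.0, -0.2, 0.3]
opening: 0.003
```

```bash
python3 f.py
```

```text
18.88 [ 1.1193e+02 -5.0000e-02  8.5030e+01] F lane [-0.23 -0.04  0.22]
```

Request:
{"op": "drive_tool", "data": {"deltas": [[-0.001,0.016,-0.003,0,0,0,-1],[-0.001,0.016,-0.003,0,0,0,-1],[-0.001,0.016,-0.003,0,0,0,-1]]}}

```text
t: 19.13
ee_pos: [0.4676, 0.2047, 0.135]
tcp_rot: [1.031, 1.077, -1.263]
ft_force: [-0.3, -2.9, 1.9]
opening: -0.003
```

```bash
python3 f.py
```

```text
19.13 [ 1.1211e+02 -3.0000e-02  8.5020e+01] F lane [-3.24  0.38  1.24]
```

Request:
{"op": "drive_tool", "data": {"deltas": [[-0.001,0.016,-0.003,0,0,0,-1],[-0.001,0.016,-0.003,0,0,0,-1],[-0.001,0.016,-0.003,0,0,0,-1]]}}

```text
t: 19.38
ee_pos: [0.4675, 0.2052, 0.1349]
tcp_rot: [1.031, 1.077, -1.263]
ft_force: [-0.7, -5.5, 1.3]
opening: 0.003
```

```bash
python3 f.py
```

```text
19.38 [1.1261e+02 3.0000e-02 8.5010e+01] F lane [-5.59  0.9   0.18]
```

The force rose stiffly as soon as I touched the bar, so it was already resting against the shoe with some preload. Now I withdraw very slowly, then clear.

Request:
{"op": "drive_tool", "data": {"deltas": [[0,-0.008,0.002,0,0,0,-1],[0.001,-0.016,0.003,0,0,0,-1],[0.001,-0.024,0.005,0,0,0,-1],[0.001,-0.033,0.007,0,0,0,-1],[0.002,-0.041,0.008,0,0,0,-1],[0.002,-0.05,0.01,0,0,0,-1],[0.002,-0.058,0.012,0,0,0,-1],[0.003,-0.066,0.013,0,0,0,-1],[0.003,-0.082,0.017,0,0,0,-1],[0.004,-0.1,0.02,0,0,0,-1],[0.006,-0.15,0.03,0,0,0,-1],[0.01,-0.25,0.05,0,0,0,-1],[0.02,-0.5,0.1,0,0,0,-1],[0.03,-0.8,0.16,0,0,0,-1],[0.03,-0.8,0.16,0,0,0,-1],[0.03,-0.8,0.16,0,0,0,-1]]}}

```text
t: 20.72
ee_pos: [0.4686, 0.1809, 0.1398]
tcp_rot: [1.033, 1.077, -1.263]
ft_force: [-0.0, 0.2, 0.1]
opening: -0.0
```

```bash
python3 f.py; python3 -c "
from h import *
cap('wrist','w13.png');cap('top','t13.png')"
```

```text
20.72 [87.79  0.   85.03] F lane [0.14 0.   0.16]
```

View pics/w13.png

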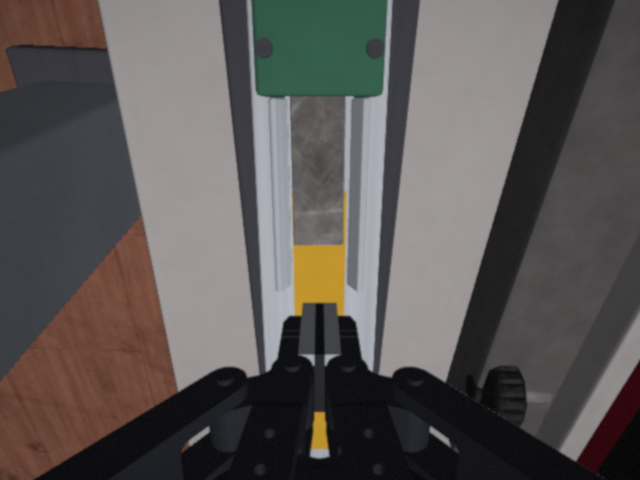

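View pics/t13.png

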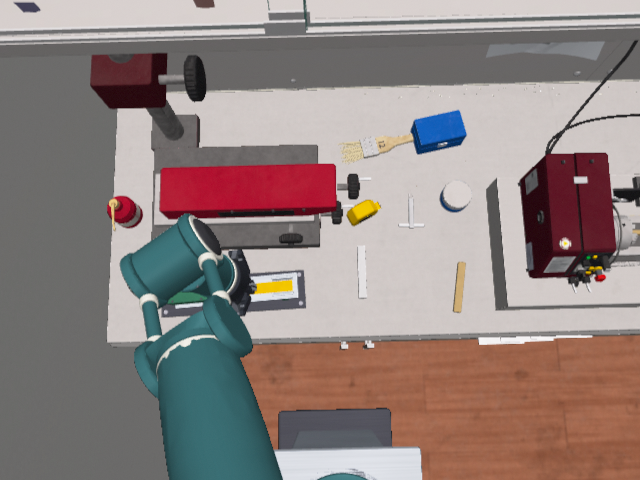

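The bar is under the cover and straight. Its tail is at v≈245, with the fingers clear of it at v≈303. The bystanders are where they started, so I'll take a final measurement and hand in.

```bash
python3 - <<'E'
from h import *
c=cam('wrist')
for p in [(293,245),(343,245),(291,105),(345,105)]: print(onl(c,p,.018))
print(manip.sign_off())
E
```

```text
[125.03   9.52  18.  ]
[125.05  -8.67  18.  ]
[173.26   9.21  18.  ]
[173.28  -8.32  18.  ]
the job is handed in; nothing more can be done
None
```

The steel bar is loaded in the chute and resting against the sprung stop. I handed the job in at about 20.7 s of the 58 s allowed.

- **Loading:** I gripped the bar across its middle and laid it in the bay. The camera put its centre at lane x ≈ 79 mm, y ≈ 0, straight, with the fingers clear.
- **Pressing:** I pushed its tail with shut fingers and felt the stop with the front at about 215 mm. I then held it for about 1.2 s with 10–11 N at the wrist. The wrist reading also includes about 1 N of sliding friction, so the stop itself saw roughly 9–10 N. The highest reading, taken at the end of each move, was 11.2 N, well under the 18 N limit.
- **After backing off:** The bar came back about 2 mm. A second light touch met stiff resistance at once, so it was already against the shoe. That touch reached about 5.6 N, more than the 3 N I intended, and then I withdrew slowly.
- **Last check:** The tail is at lane x ≈ 125.0 mm, so the centre is at about 170 mm. The bar is about 0.4 mm off the centre line and straight. The fingers are about 24 mm clear, the wrist force is near 0, and the other loose items look unmoved in the top view.

I could not see or measure the leftover force between the bar and the shoe. That they are still touching is inferred from the touch test and the slow withdrawal. The camera positions are good to only about half a millimetre, so they neither confirm nor contradict it.

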